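# Hold a T-lug against a frame tube for tacking

### The job

Be the welder's third hand: pick up the T-shaped steel lug, carry it to the tacking jig and hold it in the air with the flat face of its plate square against the front of the frame tube, midway between the tube's two collars and flush with the tube's top and bottom edges. Push the sprung tube back about 10 mm (a steady push of about 10 N, the pointer's end between the two gauge tabs), never to the end of its travel, keep that push for a couple of seconds, and finish while still gripping and pressing: do not let go. Leave the other brackets, the tools and the rest on the bench where they are.

Things in the scene. Friction and masses are not known exactly. Their poses are not given: they have to be found in the camera images.
- lug: The lug to hold: bare steel, T-shaped from above, 50 mm tall, 0.3 to 0.5 kg, standing upright on the bench. Plate 60 mm wide (y), 6 mm thick; a web 10 mm thick, 64 mm long (x) stands on the middle of its back: grip it across the 10 mm. Origin on the underside, mid-length: flat front face at x = +35 mm, plate's back at +29, web's end at -35. x points from web to plate, z up.
- lug_face (a point): Centre of the lug's flat front face: 35 mm ahead (+x) of the lug's origin and 25 mm above its underside; axes as the lug's.
- tube_face (a point): Centre of the tube's front face, 100 mm above the bench, moving with the tube. x points level into the tube (the way to push), y along it, z up. A level square steel tube, 50 x 50 mm, 130 mm long; its face spans 75 to 125 mm above the bench. Two square collars round it (inner edges at y = -42 and +42 mm) stand 6 mm proud of the face.
- jig: The tacking jig that carries the tube, fast on the bench; position and heading vary. Origin on the bench right below the centre of the tube's face at rest, axes as the tube face's. Grey spring housing 110 mm wide, 120 mm tall, from x = 95 to 145 mm, behind the tube; base plate 12 mm thick, 150 mm wide, x = -15 to 155 mm.
- carriage (a joint): How far the tube is pushed back on its springs, m: 0 at rest, hard stop at 0.022. Push = 2 N + 0.8 N per mm (10 N at 10 mm); it springs back when let go. A brass pointer on top goes back with it; its end is between two small upright tabs on the housing from 5 mm (6 N) to 15 mm (14 N).
- angle: Not wanted: plain steel angle bracket, L-shaped seen from above, 60 by 60 mm, 6 mm thick, 50 mm tall, standing. Origin about the middle of its underside.
- channel: Not wanted: plain steel U-channel bracket lying open side up, 60 by 50 mm, 40 mm tall. Origin at the centre of its underside.
- disc: Brake disc ring lying flat, 170 mm across, 100 mm hole, 5 mm thick. Origin at its centre, underside.
- can: Grey spray can, 65 mm across, 190 mm tall, upright. Origin at the centre of its underside.
- jar: Grease jar with black cap, 72 mm across, 70 mm tall. Origin at the centre of its underside.
- screwdriver: Screwdriver with black handle, lying along its x. Origin on its underside.
- hammer: Hammer lying along its x. Origin on its underside.
- wrench: Wrench lying along its x. Origin on its underside.
Not all that is in view belongs to the job. What is shaped like the lug but brown is not meant. Leave any turquoise look-alike of the jig alone.

How it is judged:
By the outcome, as a careful person would: the job done as asked, in the order asked, and still so for the second after the job is handed in, while the arm keeps its last pose, push and grip.
It also fails if it takes over 48 s, if anything falls off the work surface, if the arm or the gripper's body presses on something with over 40 N, if the wrist force passes 120 N, or if a joint passes its speed limit or range.

### The arm

A 6-joint arm with a two-finger parallel gripper is mounted at the origin on the work surface. World frame = base frame: x ahead of the robot, y to its left, z up, the work surface at z = 0. Lengths are in mm, angles in rad, forces in N, time in s.
With the tool pointing down it reaches from about 300 to 875 mm from the base axis. Payload 6.4 kg.
Tool frame: the origin (TCP) lies midway between the tips of the shut fingers; the grasp point (between the pads) lies robot.hold_point_z behind it (robot.hold_point_z is the distance from the TCP to the grasp point, in mm); y points along the fingers, x is the direction in which the jaws open and shut, and the axes are right-handed (so a half turn about y gives the same grasp; the last joint's range is limited). The gripper opens to 88 mm and grips with 3 to 60 N. Pads are 18 mm wide; open, the fingers measure 123 mm over their backs; the gripper's body (75 mm by 187 mm) begins 45 mm behind the grasp point.
Start: joints at [-1.361, 0.181, 1.607, -0, 1.354, -0.206], TCP at [232.272, -526.014, 238.714] pointing down, gripper open.
Joint ranges: [-2.99, 2.99], [-0.89, 2.07], [0.3, 2.58], [-1.14, 4.28], [0, 2.63], [-3.12, 3.12]. Speed limits (rad/s): [2.57, 2.57, 3.01, 3.14, 3.14, 3.14].

### API

Orientations are given as a rotation vector (axis times angle).
In Python, from workcell import robot gives the robot as it stands.
- The arm moves only by the tool jog_arm, never from a script. Its argument "increments" is a list of rows, each a list of 5 numbers: the opening, from -1 (shut) to 1 (fully open), so that 0 is half open, then the shift along the tool's x, y, z in m, then the turn about the tool's y in degrees. In form: [[fingers, x, y, z, twist], ...]. A call has 1 to 12 rows; each row shifts and turns the commanded pose from where the row before left it, along the tool's axes as they then stand; what a row does not reach is not made up. A row lasts 1/12 s, in which the tool goes at most 41.7 mm and 7.16 degrees, less where a joint would pass 70% of its speed; a pose out of reach is approached as far as the arm can. A call with a gripper value outside its range is refused whole. The fingers move at their own pace and stop on an object; the grip force is fixed at half the most. Time passes only in rows, so rows that do not move let the fingers close. It gives the time, the measured TCP pose, the force and the opening at its end, in the units of the state.
- robot.get_obs(): the state, without advancing time (a new reading comes with each control period).
- robot.read_camera(name): name is "scene" or "top" or "wrist"; returns a dict with "frame" (400x640x3 uint8, red, green, blue), "fx", "fy", "cx", "cy" (pixels), "k1" (the pictures are not rectified: a ray, as slopes to the right and down, at radius r is drawn at 1 + k1 r^2 times it, then the intrinsics apply), "pose" (4x4, takes a point from camera to world coordinates). Camera axes: x right, y up, looking along -z (the intrinsics and any distortion apply to the point x, -y, -z); pixel columns grow to the right and rows downward; lengths in mm; the calibration is good to about 2 mm. A picture is of the moment at which its call begins. There is no depth.
- robot.job_done(): hands the job in, once; it reports no verdict.
Trained networks look in a picture, given as the dict that the camera call returned (one of the last four; its "shot" number tells which), for a name from the list of things; names that differ only in an ending like _2 or _b are one class to them, and where a whole thing is asked for, a point or a joint stands for the part that bears it (a point fixed in the world has none). Each returns a list of dicts, best first, with "p" (0 to 1); they miss things now and then, are a little off and sometimes report something else, mostly with a low value. They report only what shows in the picture. A call takes as long as a camera call. They do not tell look-alikes from the thing itself.
- robot.spot_in(picture, name): "rect" ([left, top, width, height] in pixels, round what is visible of it).
The state is a dict: "t": time; "joint_pos": joint angles; "qd": joint speeds; "effort": joint torques, N m; "eef_pos": TCP position; "orientation": TCP orientation; "wrist_force": force on the tool from outside, world axes, zero at the start; "torque": the same for the moment, N m; "opening": finger opening in mm.
Only numpy, scipy, OpenCV 4.12 (cv2) and the standard library are available. Lean on these libraries where they do the work, as an engineer would, in place of code of your own. Each camera call takes 0.05 s, during which the arm holds its last target.

## Working session

There is one attempt and no reset: what is moved stays moved. The work goes in short steps, Python scripts to look and compute and a tool call to move; the robot and the scene stay as the last step left them, time stands still between calls to the robot, and variables do not carry over. Pictures are saved under pics/ and viewed, and the job is handed in when it is done.

Besides the shell and the picture viewer there is one more tool, called after "Emit:" as a command line: name --pt "numbers of a row" for each row, then --argument value for the rest. jog_arm: Moves the arm, as the interface text tells. Its arguments: {"type":"object","properties":{"increments":{"type":"array","items":{"type":"array","items":{"type":"number"}}}},"required":["increments"]}

```bash
ls; mkdir -p pics
python3 - <<'E'
from workcell import robot
import cv2,pickle
print(robot.hold_point_z, robot.get_obs())
for n in ["scene","top","wrist"]:
    p=robot.read_camera(n)
    pickle.dump(p,open(f'pics/{n}0.pkl','wb'))
    cv2.imwrite(f'pics/{n}0.png',p['frame'][:,:,::-1])
    print(n,p['fx'],p['fy'],p['cx'],p['cy'],p['k1'],p['pose'].round(3).tolist())
    for k in ["lug","jig","tube_face"]:
        print(k,[(d['rect'],round(d['p'],2)) for d in robot.spot_in(p,k)])
print(robot.get_obs()['t'])
E
```

```text
pics
18.700000000000003 {'t': 0.0, 'joint_pos': array([-1.36129805e+00,  1.81525509e-01,  1.60799012e+00, -9.53324480e-06,
        1.35379549e+00, -2.06321292e-01]), 'qd': array([-0.0008457 , -0.00060757, -0.00050225, -0.00069144,  0.0008336 ,
       -0.00098318]), 'effort': array([ 2.97481220e-04, -4.33867371e+01, -3.41848719e+01,  7.00886501e-02,
        3.83749232e-02, -1.28001880e-04]), 'eef_pos': array([ 232.15508255, -525.47209807,  237.82751491]), 'orientation': array([-1.37646118,  0.89853106, -0.89651932]), 'wrist_force': array([0.84709587, 0.38075924, 0.00675566]), 'torque': array([-0.01443054,  0.04271559,  0.00061845]), 'opening': 87.64704577404626}
scene 382.6211251625733 382.6211251625733 317.3324337053032 208.0085080128111 -0.008104239662422472 [[-0.095, -0.711, 0.697, 1204.698], [0.995, -0.056, 0.078, 64.444], [-0.016, 0.701, 0.713, 881.602], [0.0, 0.0, 0.0, 1.0]]
lug [([208.6, 240.0, 25.5, 30.5], 0.73), ([240.9, 277.8, 28.8, 34.6], 0.68), ([164.6, 279.1, 29.8, 32.5], 0.67)]
jig [([318.1, 250.1, 61.5, 88.5], 0.76), ([423.0, 143.8, 59.4, 62.3], 0.67), ([446.7, 286.2, 3
[... 259 characters left out ...]
-25.299], [-0.013, 0.163, 0.987, 1383.275], [0.0, 0.0, 0.0, 1.0]]
lug [([381.9, 159.7, 14.9, 20.8], 0.53), ([350.1, 128.9, 15.8, 21.2], 0.53), ([391.2, 125.5, 24.0, 17.3], 0.48), ([274.3, 126.2, 40.8, 29.8], 0.15)]
jig [([181.1, 247.3, 51.8, 52.2], 0.88), ([276.2, 124.5, 39.9, 30.8], 0.72), ([279.4, 111.9, 35.3, 56.0], 0.66), ([427.9, 130.9, 34.9, 29.7], 0.32)]
tube_face [([277.0, 125.9, 39.8, 30.3], 0.71), ([179.7, 273.2, 40.5, 26.4], 0.67)]
wrist 317.1597912261412 317.1597912261412 320.96096562657465 199.75071069573224 -0.061201405596343496 [[0.405, 0.874, 0.268, 300.804], [-0.914, 0.387, 0.118, -495.411], [-0.0, -0.293, 0.956, 384.537], [0.0, 0.0, 0.0, 1.0]]
lug []
jig []
tube_face []
0.6
```

View pics/scene0.png

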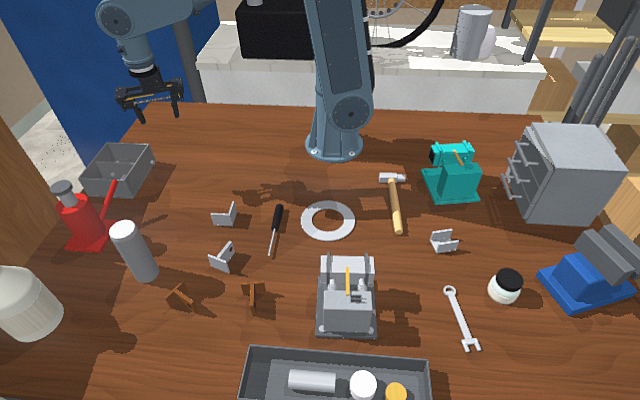

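View pics/top0.png

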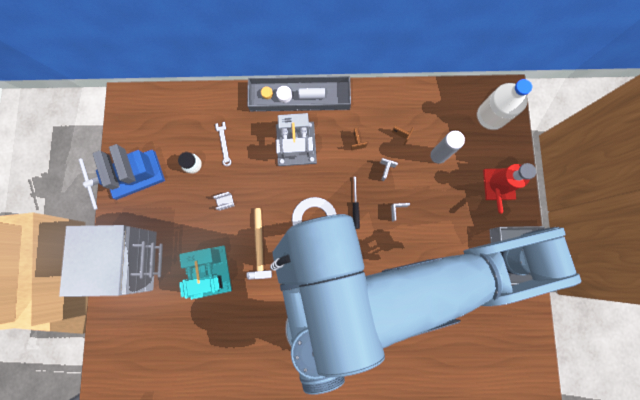

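View pics/wrist0.png

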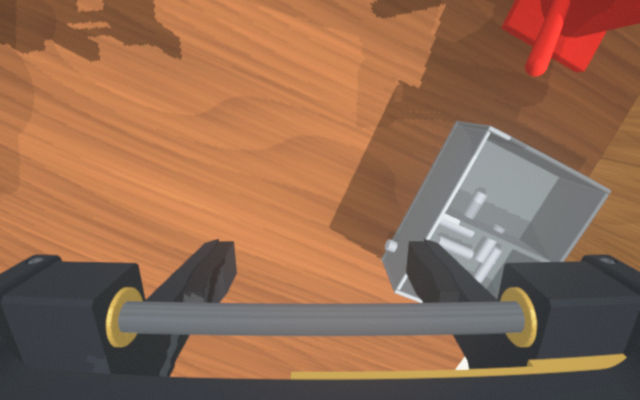

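```bash
cat > h.py <<'E'
import numpy as np,cv2,pickle
from scipy.spatial.transform import Rotation as R
def proj(p,X):
    X=np.atleast_2d(X).astype(float);T=np.linalg.inv(p['pose']);c=X@T[:3,:3].T+T[:3,3]
    s=np.c_[c[:,0]/-c[:,2],-c[:,1]/-c[:,2]];r2=(s**2).sum(1,keepdims=True);s=s*(1+p['k1']*r2)
    return s*[p['fx'],p['fy']]+[p['cx'],p['cy']]
def ray(p,uv):
    u=(np.array(uv,float)-[p['cx'],p['cy']])/[p['fx'],p['fy']];s=u.copy()
    for _ in range(10): s=u/(1+p['k1']*(s@s))
    d=p['pose'][:3,:3]@np.array([s[0],-s[1],-1]);return p['pose'][:3,3],d/np.linalg.norm(d)
def onz(p,uv,z):
    o,d=ray(p,uv);return o+d*(z-o[2])/d[2]
def tri(obs):
    A=np.zeros((3,3));b=np.zeros(3)
    for p,uv in obs:
        o,d=ray(p,uv);M=np.eye(3)-np.outer(d,d);A+=M;b+=M@o
    return np.linalg.solve(A,b)
def load(n): return pickle.load(open(f'pics/{n}.pkl','rb'))
def shot(robot,n,name):
    p=robot.read_camera(n);pickle.dump(p,open(f'pics/{name}.pkl','wb'));cv2.imwrite(f'pics/{name}.png',p['frame'][:,:,::-1]);return p
def crop(p,x,y,w,h,k,name):
    cv2.imwrite(f'pics/{name}.png',cv2.resize(p['frame'][y:y+h,x:x+w,::-1],None,fx=k,fy=k,interpolation=cv2.INTER_CUBIC))
E
python3 - <<'E'
from h import *
print(R.from_rotvec([-1.37646118,  0.89853106, -0.89651932]).as_matrix().round(3))
s=load('scene0');t=load('top0')
a=cv2.resize(s['frame'][190:350,190:390,::-1],None,fx=4,fy=4,interpolation=cv2.INTER_CUBIC)
cv2.imwrite('pics/c1.png',a[:,:800][:600])
crop(s,190,190,80,100,6,'c1a');crop(s,305,240,90,100,6,'c1b')
crop(t,260,100,160,120,5,'c2')
print('lug',onz(s,(221,257),25),onz(t,(388,167),25))
print('jig',onz(s,(346,265),125),onz(t,(296,140),125))
E
```

```text
[[ 0.404 -0.     0.915]
 [-0.915  0.002  0.404]
 [-0.002 -1.     0.   ]]
lug [ 581.05763758 -280.07080969   25.        ] [ 589.64871218 -277.9969698    25.        ]
jig [652.27560224  69.26188522 125.        ] [668.1977343  65.296141  125.       ]
```

View pics/c1a.png

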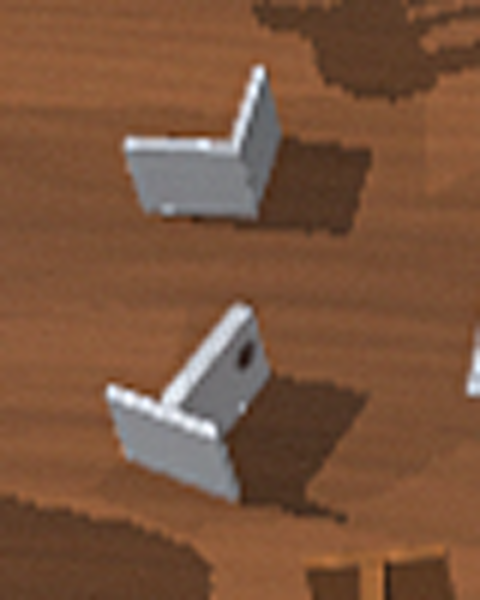

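View pics/c1b.png

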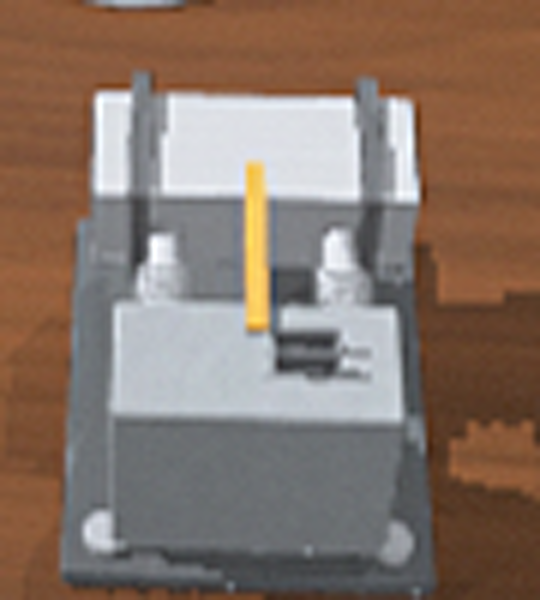

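View pics/c2.png

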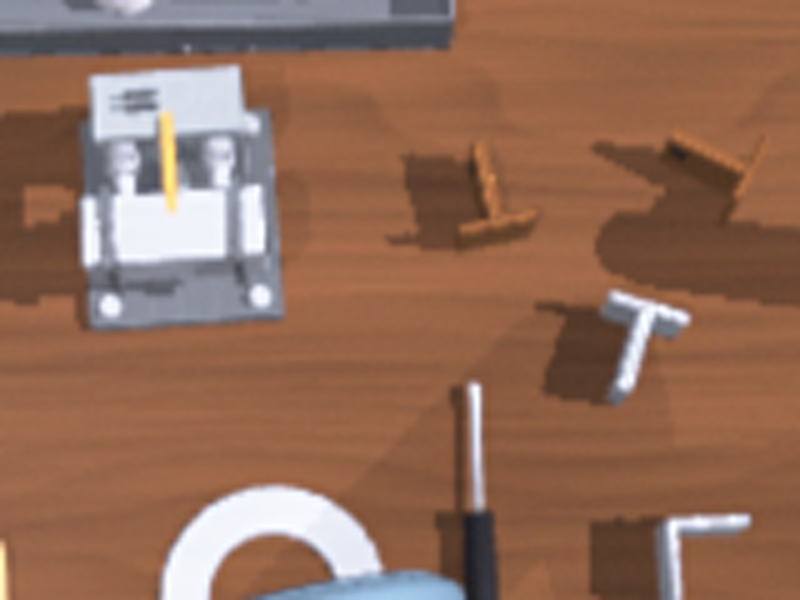

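Run:
```python
from h import *
s=load('scene0');t=load('top0')
S=lambda x,y,k,ox,oy:((x+.5)/k-.5+ox,(y+.5)/k-.5+oy)
# lug top points: yaw
for nm,a,b in [('L',(108,388),(612,292)),('Rr',(215,435),(690,320)),('web',(242,308),(620,390))]:
    print(nm,tri([(s,S(*a,6,190,190)),(t,S(*b,5,260,100))]),onz(s,S(*a,6,190,190),50),onz(t,S(*b,5,260,100),50))
# jig: tube top front edge (toward robot) ends; housing top corners
for nm,a,b in [('collarR front',(95,93),(265,255)),('collarL front',(413,98),(83,265)),('houseback R',(112,418),(240,68)),('houseback L',(403,418),(90,78)),('ptr tip',(255,165),(170,210)),('ptr end',(257,330),(166,114))]:
    print(nm,tri([(s,S(*a,6,305,240)),(t,S(*b,5,260,100))]))
```

```text
L [ 615.8647095  -269.76916889   83.51283145] [ 593.13609842 -309.44812225   50.        ] [ 618.14673172 -252.41350082   50.        ]
Rr [ 596.61365538 -289.73561427   24.59720225] [ 614.96851686 -253.48294534   50.        ] [ 595.41645973 -309.79203342   50.        ]
web [ 542.74901057 -257.19005      51.470266  ] [ 541.64753055 -260.11878922   50.        ] [ 542.52966783 -255.19375786   50.        ]
collarR front [627.6274988    5.59569242 125.20195711]
collarL front [621.59725374 135.40933447 128.00002314]
houseback R [771.84179428  23.59324043 118.3180481 ]
houseback L [764.70325493 131.53616019 122.03277024]
ptr tip [661.00395684  72.84240008 129.01161281]
ptr end [734.52591069  76.25203163 125.86969741]
```

Emit:
jog_arm --pt "1 0 0 0 6.5" --pt "1 0 0 0 6.5" --pt "1 0 0 0 6.5" --pt "1 0 0 0 6.5" --pt "1 0 0 0 6.5" --pt "1 0 0 0 6.5" --pt "1 0 0 0 6.3"

```text
t: 1.18
eef_pos: [232.3, -526.0, 238.8]
orientation: [-1.005, 1.484, -1.484]
wrist_force: [-0.5, 0.1, -0.4]
opening: 88.5
```

```bash
python3 -c "
from h import *
print(R.from_rotvec([-1.005, 1.484, -1.484]).as_matrix().round(3))"
```

```text
[[-0.372 -0.     0.928]
 [-0.928 -0.    -0.372]
 [ 0.    -1.    -0.   ]]
```

Emit:
jog_arm --pt "1 -0.03 0 0.0185 0" --pt "1 -0.03 0 0.0185 0" --pt "1 -0.03 0 0.0185 0" --pt "1 -0.03 0 0.0185 0" --pt "1 -0.03 0 0.0185 0" --pt "1 -0.03 0 0.0185 0" --pt "1 -0.03 0 0.0185 0" --pt "1 -0.03 0 0.0185 0" --pt "1 -0.03 0 0.0185 0" --pt "1 -0.03 0 0.0185 0" --pt "1 -0.03 0 0.0185 0" --pt "1 -0.033 0 0.0185 0"

```text
t: 2.18
eef_pos: [573.0, -268.6, 238.8]
orientation: [-1.008, 1.48, -1.48]
wrist_force: [0.8, -0.6, 0.1]
opening: 88.5
```

Run:
```python
from workcell import robot
from h import *
o=robot.get_obs();print(o['t'],o['eef_pos'],R.from_rotvec(o['orientation']).as_matrix().round(3).tolist())
p=shot(robot,'wrist','wrist1');print(p['pose'].round(3).tolist())
for k in ['lug']: print([(d['rect'],d['p']) for d in robot.spot_in(p,k)])
```

```text
2.1833 [ 572.95844559 -268.56875909  238.83661613] [[-0.366, 0.0, 0.93], [-0.93, -0.0, -0.366], [0.0, -1.0, 0.0]]
[[-0.366, 0.89, 0.273, 642.627], [-0.931, -0.35, -0.106, -296.029], [0.001, -0.292, 0.956, 384.787], [0.0, 0.0, 0.0, 1.0]]
[([153.5, 70.0, 76.3, 72.1], 0.97), ([287.5, 0.5, 76.5, 47.6], 0.82), ([291.7, 136.0, 51.9, 68.1], 0.64)]
```

View pics/wrist1.png

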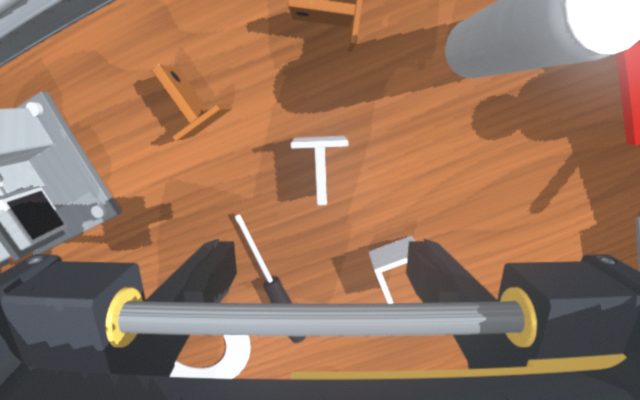

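Run:
```python
from h import *
p=load('wrist1')
crop(p,280,125,80,90,8,'w1c')
def lug(x,y,yaw,z0=0):
    c,s=np.cos(yaw),np.sin(yaw)
    P=[(35,-30),(35,30),(29,30),(29,5),(-35,5),(-35,-5),(29,-5),(29,-30)]
    return np.array([[x+c*a-s*b,y+s*a+c*b,z0+h] for h in (50,0) for a,b in P])
print((proj(p,lug(572.5,-268.2,np.radians(-21.5)))[:8]).round(1).tolist())
for uv in [(413,237),(372,250),(390,302),(378,270)]: print(onz(p,uv,50))
```

```text
[[348.9, 143.4], [291.7, 143.3], [291.8, 149.1], [315.6, 149.1], [315.8, 206.8], [324.8, 206.8], [325.0, 149.1], [348.7, 149.1]]
[ 466.6131108  -341.36573131   50.        ]
[ 468.55492091 -291.9822239    50.        ]
[ 392.77251968 -290.19329183   50.        ]
[ 440.96524301 -290.27857362   50.        ]
```

View pics/w1c.png

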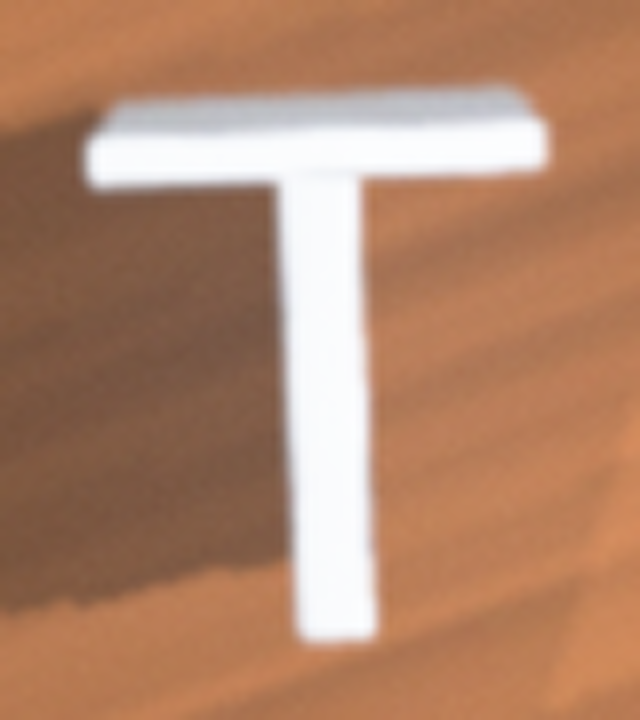

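```bash
cat >> h.py <<'E'
from scipy.optimize import least_squares
def lugm(x,y,yaw,z0=0):
    c,s=np.cos(yaw),np.sin(yaw)
    P=[(35,-30),(35,30),(29,30),(29,5),(-35,5),(-35,-5),(29,-5),(29,-30)]
    return np.array([[x+c*a-s*b,y+s*a+c*b,z0+h] for h in (50,0) for a,b in P])
E
python3 - <<'E'
from h import *
p=load('wrist1')
S=lambda x,y:((x+.5)/8-.5+280,(y+.5)/8-.5+125)
idx=[1,0,4,5,2,7]
m=np.array([S(*a) for a in [(85,138),(545,118),(298,641),(378,640),(90,188),(548,168)]])
f=lambda q:(proj(p,lugm(q[0],q[1],q[2],q[3]))[idx]-m).ravel()
r=least_squares(f,[572,-268,-.37,0]);print(r.x,np.degrees(r.x[2]),r.fun.round(2))
E
```

```text
[ 5.75139599e+02 -2.69448474e+02 -3.31781063e-01  1.62072220e+00] -19.009654620272375 [ 0.1   0.21  0.13  0.23  0.49  0.18 -0.46 -0.07 -0.13 -0.29 -0.13 -0.25]
```

Emit:
jog_arm --pt "1 0 0.02 0 -2.5" --pt "1 0 0.03 0.001 0" --pt "1 0 0.03 0.001 0" --pt "1 0 0.03 0 0" --pt "1 0 0.02 0 0" --pt "1 0 0 0 0"

```text
t: 2.78
eef_pos: [570.1, -268.6, 103.2]
orientation: [-1.037, 1.458, -1.442]
wrist_force: [-0.8, 0.7, -1.0]
opening: 88.4
```

Run:
```python
from workcell import robot
from h import *
o=robot.get_obs();print(o['t'],o['eef_pos'],R.from_rotvec(o['orientation']).as_matrix().round(3).tolist())
p=shot(robot,'wrist','wrist2')
print(proj(p,lugm(575.1,-269.4,-.332)).round(1).tolist())
```

```text
2.7833 [ 570.06287458 -268.55350475  103.19299897] [[-0.326, -0.008, 0.945], [-0.945, 0.005, -0.326], [-0.003, -1.0, -0.009]]
[[366.9, 160.0], [272.0, 159.9], [272.4, 169.2], [311.6, 169.2], [312.3, 259.2], [326.6, 259.2], [327.3, 169.2], [366.5, 169.3], [358.1, 148.4], [281.5, 148.3], [281.8, 155.9], [313.5, 155.9], [313.9, 231.0], [325.7, 231.0], [326.2, 155.9], [357.9, 156.0]]
```

View pics/wrist2.png

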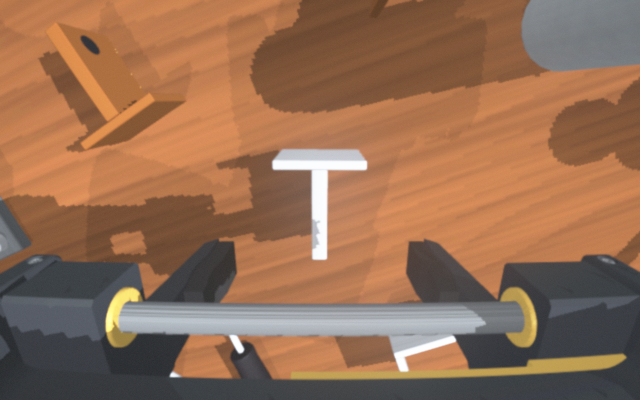

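Run:
```python
from workcell import robot
from h import *
o=robot.get_obs();print(o)
```

```text
{'t': 2.8333, 'joint_pos': array([-6.28009071e-01,  4.47674452e-01,  1.55004508e+00, -2.03357510e-04,
        1.14963622e+00,  1.27458279e+00]), 'qd': array([ 0.00318766, -0.04996228, -0.0546192 ,  0.00085155,  0.016042  ,
        0.00195351]), 'effort': array([-3.35062353e-02, -5.09961605e+01, -2.95022321e+01,  2.59974244e-02,
       -2.92953551e-01, -3.93829134e-03]), 'eef_pos': array([ 571.53325991, -269.46840373,  106.08330286]), 'orientation': array([-1.03573047,  1.45450098, -1.44487547]), 'wrist_force': array([0.0175435 , 0.7117665 , 0.39704284]), 'torque': array([ 0.0524986 , -0.03983413, -0.00071172]), 'opening': 87.8402992508117}
```

Emit:
jog_arm --pt "1 0 0.01 0 0" --pt "1 0 0.018 0 0" --pt "1 0 0.02 0 0" --pt "1 0 0.018 0 0" --pt "1 0 0.014 0 0" --pt "1 0 0.009 0 0" --pt "1 0 0.006 0 0" --pt "1 0 0.003 0 0" --pt "1 0 0.002 0 0" --pt "1 0 0.001 0 0" --pt "1 0 0 0 0" --pt "1 0 0 0 0"

```text
t: 3.83
eef_pos: [574.1, -270.4, 8.4]
orientation: [-1.034, 1.448, -1.45]
wrist_force: [-1.2, -0.4, 0.0]
opening: 88.3
```

Run:
```python
from workcell import robot
from h import *
p=shot(robot,'wrist','wrist3')
o=robot.get_obs();print(o['t'],o['eef_pos'],R.from_rotvec(o['orientation']).as_matrix().round(3).tolist())
print(proj(p,lugm(575.1,-269.4,-.332)).round(1)[:8].tolist())
```

```text
3.8833 [ 574.04517089 -270.38106853    8.36057933] [[-0.325, 0.001, 0.946], [-0.946, -0.001, -0.325], [0.0, -1.0, 0.001]]
[[402.0, 219.8], [231.8, 219.6], [233.2, 235.3], [302.9, 235.5], [305.5, 374.4], [329.1, 374.4], [330.9, 235.5], [400.7, 235.5]]
```

View pics/wrist3.png

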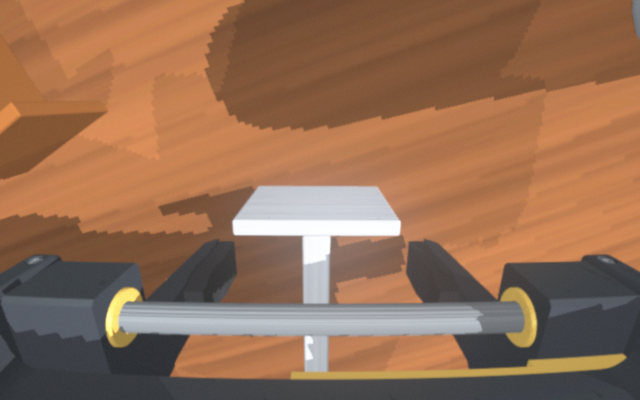

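Emit:
jog_arm --pt "1 -0.0012 0.001 0 0" --pt "1 0 0.001 0 0" --pt "1 0 0 0 0" --pt "-1 0 0 0 0" --pt "-1 0 0 0 0" --pt "-1 0 0 0 0" --pt "-1 0 0 0 0" --pt "-1 0 0 0 0" --pt "-1 0 0 0 0" --pt "-1 0 0 0 0" --pt "-1 0 0 0 0" --pt "-1 0 0 0 0"

```text
t: 4.88
eef_pos: [574.1, -269.0, 5.7]
orientation: [-1.034, 1.449, -1.449]
wrist_force: [0.4, -0.0, -0.4]
opening: 30.0
```

Emit:
jog_arm --pt "-1 0 0 0 0" --pt "-1 0 0 0 0" --pt "-1 0 0 0 0" --pt "-1 0 0 0 0" --pt "-1 0 0 0 0" --pt "-1 0 0 0 0" --pt "-1 0 0 0 0" --pt "-1 0 0 0 0"

```text
t: 5.55
eef_pos: [574.0, -268.9, 5.7]
orientation: [-1.034, 1.449, -1.449]
wrist_force: [-0.1, 1.9, 1.2]
opening: 10.0
```

Emit:
jog_arm --pt "-1 0 -0.005 0 0" --pt "-1 0 -0.01 0 0" --pt "-1 0 -0.015 0 0" --pt "-1 0 -0.02 0 0" --pt "-1 0 -0.025 0 0" --pt "-1 0 -0.025 0 0" --pt "-1 0 -0.02 0 0" --pt "-1 0 -0.015 0 0" --pt "-1 0 -0.007 0 0" --pt "-1 0 -0.003 0 0" --pt "-1 0 0 0 0" --pt "-1 0 0 0 0"

```text
t: 6.55
eef_pos: [573.5, -268.7, 149.9]
orientation: [-1.034, 1.45, -1.448]
wrist_force: [0.4, 0.4, -3.0]
opening: 9.9
```

Run:
```python
from workcell import robot
from h import *
p=shot(robot,'wrist','wrist4')
o=robot.get_obs();print(o['t'],o['eef_pos'],o['wrist_force'],o['opening'])
```

```text
6.6 [ 573.29093342 -268.52894057  149.42013885] [-0.23008982 -0.13797523 -3.73234634] 9.95561929562988
```

View pics/wrist4.png

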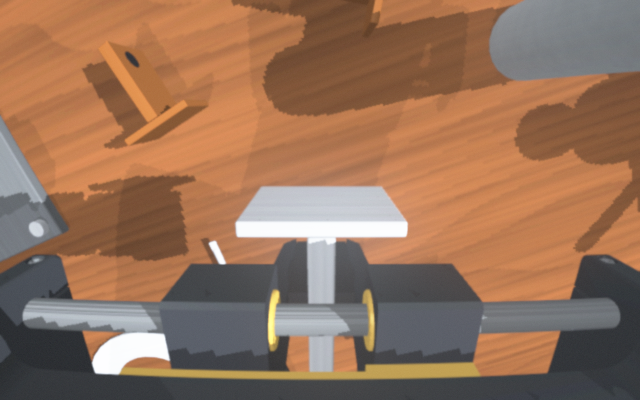

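Emit:
jog_arm --pt "-1 -0.012 0 -0.006 0" --pt "-1 -0.021 0 -0.011 0" --pt "-1 -0.028 0 -0.014 0" --pt "-1 -0.031 0 -0.015 0" --pt "-1 -0.034 0 -0.017 0" --pt "-1 -0.034 0 -0.017 0" --pt "-1 -0.034 0 -0.017 0" --pt "-1 -0.031 0 -0.015 0" --pt "-1 -0.028 0 -0.014 0" --pt "-1 -0.024 0 -0.012 0" --pt "-1 -0.018 0 -0.009 0" --pt "-1 -0.012 0 -0.006 0"

```text
t: 7.6
eef_pos: [527.3, 74.2, 149.8]
orientation: [-1.036, 1.449, -1.446]
wrist_force: [0.7, -0.4, -3.2]
opening: 9.7
```

Emit:
jog_arm --pt "-1 0 0 0 -2" --pt "-1 0 0 0 -4" --pt "-1 0 0 0 -5" --pt "-1 0 0 0 -5" --pt "-1 0 0 0 -4" --pt "-1 0 0 0 -1.7" --pt "-1 0 0 0 0" --pt "-1 0 0 0 0" --pt "-1 0 0 0 0"

```text
t: 8.35
eef_pos: [528.6, 71.5, 150.3]
orientation: [-1.231, 1.175, -1.174]
wrist_force: [0.0, -0.6, -3.9]
opening: 9.8
```

Run:
```python
from workcell import robot
from h import *
p=shot(robot,'wrist','wrist5')
o=robot.get_obs();print(o['t'],o['eef_pos'],o['wrist_force'],o['opening'],R.from_rotvec(o['orientation']).as_matrix().round(4).tolist())
print(p['pose'].round(3).tolist())
shot(robot,'top','top5')
```

```text
8.4 [528.78201353  71.33597682 150.38740903] [ 0.47194424 -0.13061785 -3.11088462] 10.017744381562396 [[0.0468, -0.0007, 0.9989], [-0.9989, 0.0001, 0.0468], [-0.0001, -1.0, -0.0007]]
[[0.048, 0.955, 0.293, 603.635], [-0.999, 0.045, 0.014, 75.057], [0.0, -0.294, 0.956, 296.139], [0.0, 0.0, 0.0, 1.0]]
```

View pics/wrist5.png

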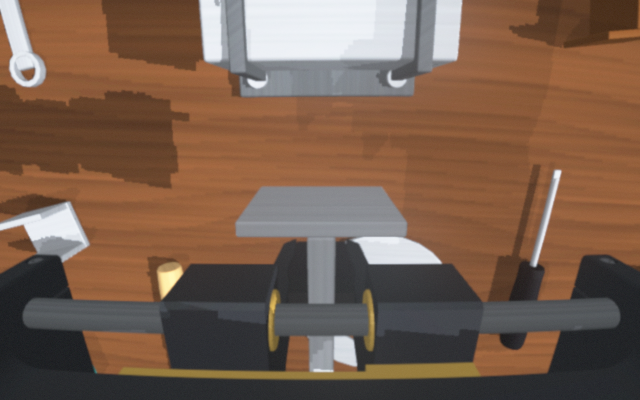

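View pics/top5.png

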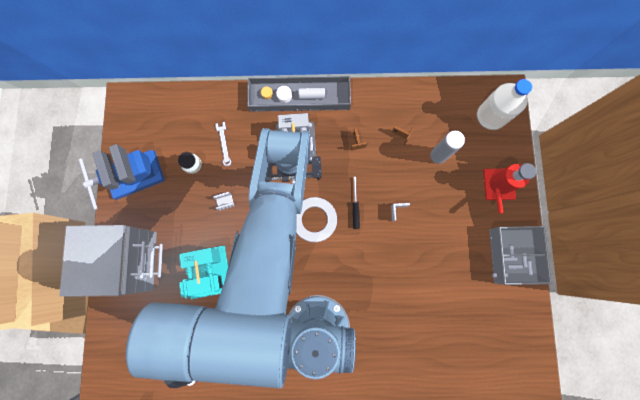

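Run:
```python
from h import *
p=load('wrist5');crop(p,190,0,290,105,2.75,'w5c')
```

```text
(no output)
```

View pics/w5c.png

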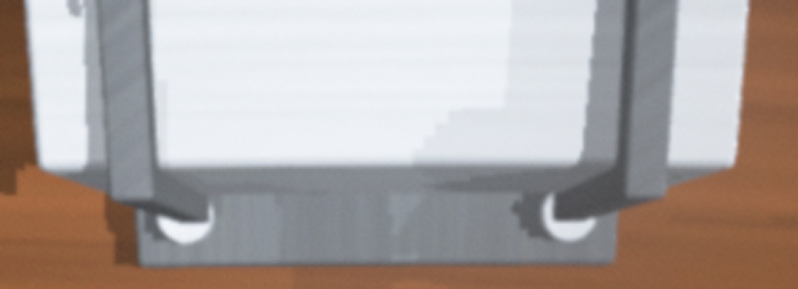

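Run:
```python
from h import *
p=load('wrist5');S=lambda x,y:((x+.5)/2.75-.5+190,(y+.5)/2.75-.5)
M=[((40,165),(0,65,125)),((735,166),(0,-65,125)),((140,264),(-15,75,12)),((614,262),(-15,-75,12)),((155,200),(-6,42,131)),((627,196),(-6,-42,131)),((110,200),(-6,48,131)),((662,196),(-6,-48,131))]
m=np.array([S(*a) for a,_ in M]);X=np.array([b for _,b in M],float)
def W(q):
    c,s=np.cos(q[2]),np.sin(q[2]);return np.c_[q[0]+c*X[:,0]-s*X[:,1],q[1]+s*X[:,0]+c*X[:,1],X[:,2]+(q[3] if len(q)>3 else 0)]
for n in (3,4):
    r=least_squares(lambda q:(proj(p,W(q))-m).ravel(),[624,70,.05,0][:n],loss='soft_l1');print(r.x,np.degrees(r.x[2]));print((proj(p,W(r.x))-m).round(1).tolist())
# lug as held
pw=load('wrist5')
```

```text
[6.25148110e+02 7.07809535e+01 5.31014487e-02] 3.0424888951527573
[[-1.2, 1.5], [2.1, 0.1], [-0.7, 0.5], [1.3, 0.4], [0.0, -0.9], [-0.5, -0.1], [4.3, -0.7], [-1.2, 0.0]]
[ 6.25193869e+02  7.08032204e+01  5.31239383e-02 -4.88594660e-01] 3.04377745801811
[[-0.9, 1.5], [1.7, 0.1], [-0.6, 0.5], [1.1, 0.3], [0.2, -0.9], [-0.9, -0.1], [4.5, -0.7], [-1.6, 0.0]]
```

Run:
```python
from h import *
p=load('wrist5');crop(p,220,170,200,80,4,'w5l')
```

```text
(no output)
```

View pics/w5l.png

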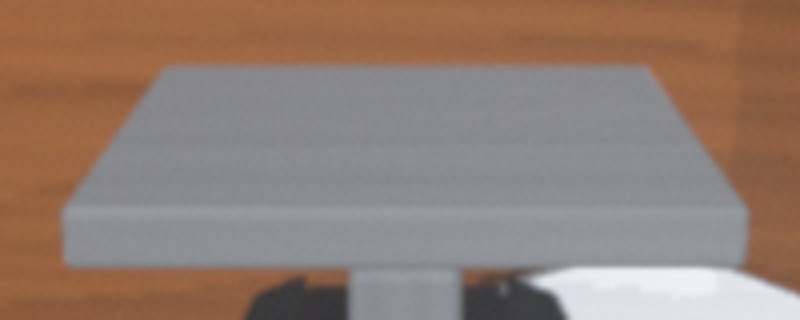

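Run:
```python
from h import *
p=load('wrist5');S=lambda x,y:((x+.5)/4-.5+220,(y+.5)/4-.5+170)
idx=[1,0,2,7,9,8]
m=np.array([S(*a) for a in [(64,208),(748,208),(66,268),(746,267),(165,66),(648,66)]])
tcp=np.array([528.78,71.34,150.39])
P=[(35,-30),(35,30),(29,30),(29,5),(-35,5),(-35,-5),(29,-5),(29,-30)]
L=np.array([[a,b,h] for h in (50,0) for a,b in P],float)
def W(q):
    return (R.from_euler('ZYX',[q[3],q[4],q[5]]).apply(L-[0,0,25]))+[q[0],q[1],q[2]+25]
for fix in (True,False):
    f=lambda q:(proj(p,W(np.r_[q[:4],0,0] if fix else q))[idx]-m).ravel()
    r=least_squares(f,[529,71,145,.05,0,0]);q=r.x
    print(q[:3]-tcp,np.degrees(q[3:]),r.fun.round(1))
    a=.047;d=q[:3]-tcp;print('fwd',d[0]*np.cos(a)+d[1]*np.sin(a),'left',-d[0]*np.sin(a)+d[1]*np.cos(a))
```

```text
[ 0.32107984  0.02945895 -7.4495937 ] [2.75042608 0.         0.        ] [-0.3 -0.2  0.4 -0.3  0.6  0.6 -0.5  0.8  0.2 -0.6 -0.5 -0.7]
fwd 0.32210932962104416 left 0.014341217932325557
[ 0.24242876 -0.01808203 -7.07612458] [ 2.80107972  0.47495324 -0.12547207] [-0.5 -0.4  0.4 -0.5  0.4  0.4 -0.4  0.6  0.3  0.  -0.3 -0.1]
fwd 0.24131150523170392 left -0.029452019702428806
```

Emit:
jog_arm --pt "-1 0.0008 0.005 0.003 -0.35" --pt "-1 0.001 0.009 0.005 0" --pt "-1 0.001 0.012 0.007 0" --pt "-1 0.001 0.013 0.008 0" --pt "-1 0.001 0.012 0.007 0" --pt "-1 0.0008 0.009 0.005 0" --pt "-1 0 0.006 0.003 0" --pt "-1 0 0.0025 0.002 0" --pt "-1 0 0 0 0" --pt "-1 0 0 0 0" --pt "-1 0 0 0 0" --pt "-1 0 0 0 0"

```text
t: 9.45
eef_pos: [569.7, 67.6, 83.0]
orientation: [-1.233, 1.169, -1.17]
wrist_force: [0.2, 0.2, -4.0]
opening: 9.7
```

Run:
```python
from workcell import robot
from h import *
p=shot(robot,'wrist','wrist6');s=shot(robot,'scene','scene6')
o=robot.get_obs();M=R.from_rotvec(o['orientation']).as_matrix();print(o['t'],o['eef_pos'],o['wrist_force'],o['opening'],np.degrees(np.arctan2(M[1,2],M[0,2])))
crop(s,305,190,100,150,4,'s6c')
a=np.radians(3.04);d=o['eef_pos'][:2]-[625.1,70.8];print('along',d@[np.cos(a),np.sin(a)],'left',d@[-np.sin(a),np.cos(a)])
```

```text
9.55 [569.62800665  67.62590797  82.84695913] [-0.42920042  0.09334602 -2.66898768] 9.62286033421491 3.0749491949640735
along -55.56226260436059 left -0.22777251594715467
```

View pics/wrist6.png

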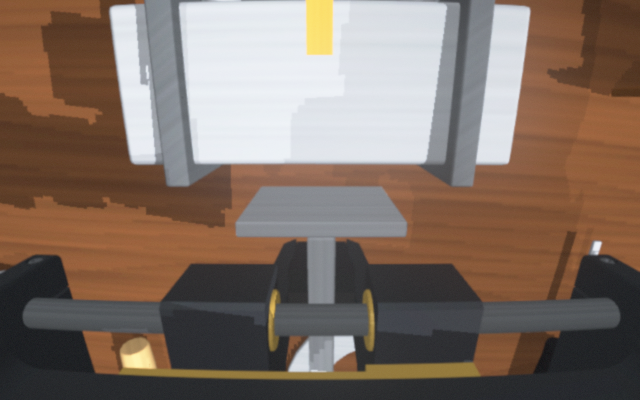

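View pics/s6c.png

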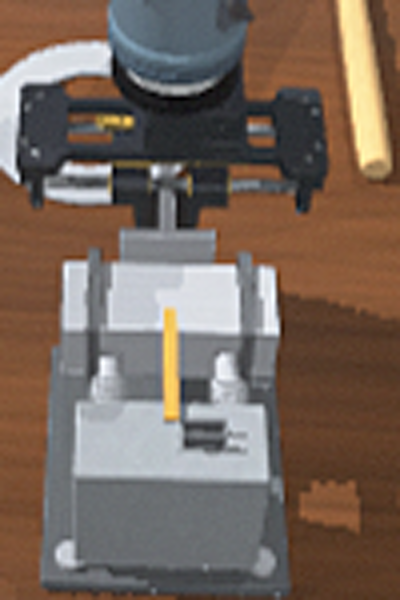

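Run:
```python
from h import *
p=load('wrist6')
for uv in [(131,163.5),(321,163.5),(511,163.5),(238,224),(405,224)]: print(onz(p,uv,125))
crop(p,100,100,440,150,1.8,'w6c')
```

```text
[622.05201442 134.98446133 125.        ]
[625.2738615   70.66661243 125.        ]
[629.07228366   6.31660291 125.        ]
[602.21071729  98.71288065 125.        ]
[605.40885809  39.90100357 125.        ]
```

Emit:
jog_arm --pt "-1 0 0.001 0.001 0" --pt "-1 0 0.0007 0.002 0" --pt "-1 0 0 0.003 0" --pt "-1 0 0 0.003 0" --pt "-1 0 0 0.003 0" --pt "-1 0 0 0.002 0" --pt "-1 0 0 0.001 0" --pt "-1 0 0 0 0" --pt "-1 0 0 0 0" --pt "-1 0 0 0 0"

```text
t: 10.38
eef_pos: [584.3, 68.4, 80.5]
orientation: [-1.234, 1.17, -1.169]
wrist_force: [0.5, -0.0, -3.0]
opening: 9.9
```

Run:
```python
from workcell import robot
from h import *
p=shot(robot,'wrist','wrist7')
o=robot.get_obs();M=R.from_rotvec(o['orientation']).as_matrix();print(o['t'],o['eef_pos'],o['wrist_force'],o['opening'],np.degrees(np.arctan2(M[1,2],M[0,2])))
a=np.radians(3.04);d=o['eef_pos'][:2]-[625.1,70.8];print('along',d@[np.cos(a),np.sin(a)],'left',d@[-np.sin(a),np.cos(a)])
crop(p,180,110,280,140,2.8,'w7c')
```

```text
10.4333 [584.24150693  68.42070646  80.45744302] [ 0.37872957 -0.22277326 -2.97705854] 9.680100150330121 3.074054330718885
along -40.92717647637845 left -0.20909199264763748
```

View pics/w7c.png

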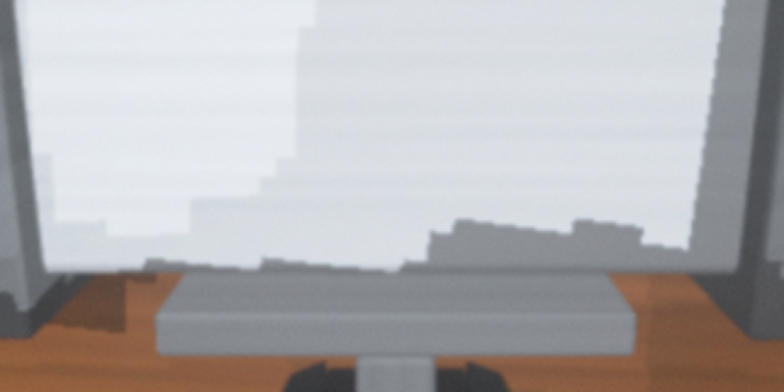

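Emit:
jog_arm --pt "-1 -0.0005 -0.0005 0.001 0" --pt "-1 0 0 0.001 0" --pt "-1 0 0 0.001 0" --pt "-1 0 0 0.001 0" --pt "-1 0 0 0.001 0" --pt "-1 0 0 0.001 0" --pt "-1 0 0 0.001 0" --pt "-1 0 0 0.001 0" --pt "-1 0 0 0.001 0" --pt "-1 0 0 0.001 0" --pt "-1 0 0 0 0" --pt "-1 0 0 0 0"

```text
t: 11.43
eef_pos: [593.7, 69.4, 80.8]
orientation: [-1.235, 1.171, -1.169]
wrist_force: [-5.4, 0.4, -0.3]
opening: 10.0
```

Run:
```python
from workcell import robot
from h import *
p=shot(robot,'wrist','wrist8')
s=shot(robot,'scene','scene8')
o=robot.get_obs();M=R.from_rotvec(o['orientation']).as_matrix();print(o['t'],o['eef_pos'],o['wrist_force'],o['torque'],o['opening'],np.degrees(np.arctan2(M[1,2],M[0,2])))
a=np.radians(3.04);d=o['eef_pos'][:2]-[625.1,70.8];print('along',d@[np.cos(a),np.sin(a)],'left',d@[-np.sin(a),np.cos(a)])
crop(p,180,110,280,140,2.8,'w8c');crop(s,310,230,80,80,7,'s8c')
```

```text
11.5333 [593.68090913  69.44258265  80.81964638] [-5.63825198 -1.05474816 -0.48662905] [-0.05396266  0.69514432  0.01758591] 9.72424172246777 3.0796491279896396
along -31.446864559871546 left 0.3107452307330509
```

View pics/w8c.png

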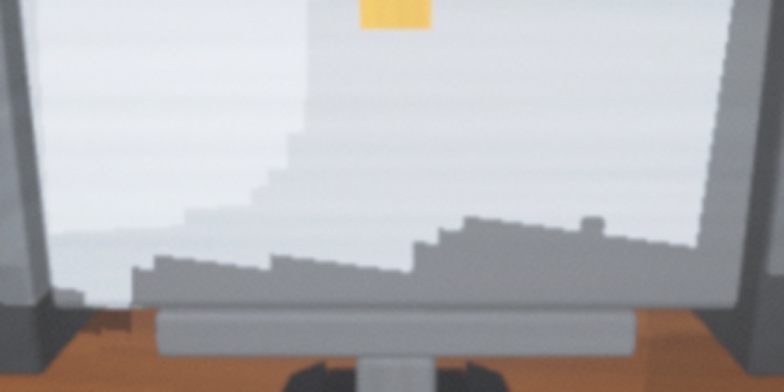

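View pics/s8c.png

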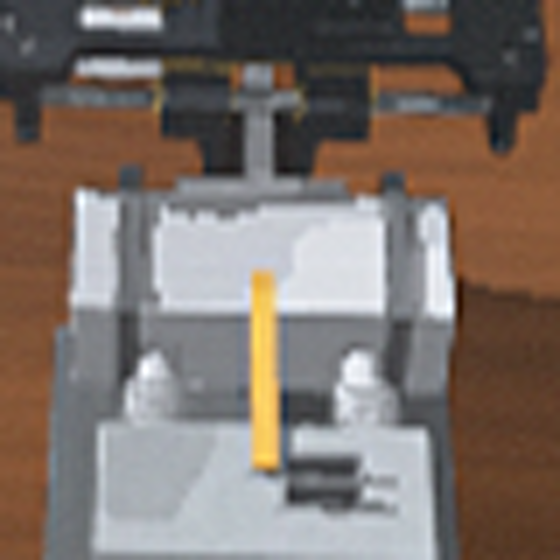

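Emit:
jog_arm --pt "-1 0 0 0.001 0" --pt "-1 0 0 0.001 0" --pt "-1 0 0 0.001 0" --pt "-1 0 0 0.001 0" --pt "-1 0 0 0.001 0" --pt "-1 0 0 0.001 0" --pt "-1 0 0 0 0" --pt "-1 0 0 0 0" --pt "-1 0 0 0 0"

```text
t: 12.28
eef_pos: [598.8, 69.7, 80.8]
orientation: [-1.237, 1.172, -1.168]
wrist_force: [-8.7, -0.3, 2.6]
opening: 9.7
```

Run:
```python
from workcell import robot
from h import *
p=shot(robot,'wrist','wrist9')
s=shot(robot,'scene','scene9')
o=robot.get_obs();M=R.from_rotvec(o['orientation']).as_matrix();print(o['t'],o['eef_pos'],o['wrist_force'],o['torque'],o['opening'],M.round(4).tolist())
a=np.radians(3.04);d=o['eef_pos'][:2]-[625.1,70.8];print('along',d@[np.cos(a),np.sin(a)],'left',d@[-np.sin(a),np.cos(a)])
crop(p,180,110,280,140,2.8,'w9c');crop(s,310,230,80,80,7,'s9c')
e=o['eef_pos'];L=lugm(e[0]+.3,e[1],np.radians(3.08),e[2]-5.7)
print((proj(s,L[:2])-[310,230])*7,(proj(p,L[:2])-[180,110])*2.8)
c,sn=np.cos(a),np.sin(a);k=10.2
T=[[625.1+c*k-sn*y,70.8+sn*k+c*y,125] for y in (65,42,-42,-65)]
print('tube',(proj(s,T)-[310,230])*7,(proj(p,T)-[180,110])*2.8)
```

```text
12.3833 [598.79519544  69.73209761  80.77269247] [-9.5543653  -1.02648488  2.55085302] [-0.16304531  1.09884201 -0.04910438] 9.9409619411124 [[0.0538, -0.0036, 0.9985], [-0.9986, -0.0002, 0.0538], [-0.0, -1.0, -0.0036]]
along -26.324421426590884 left 0.32862622469312003
[[175.11359066 200.86053282]
 [347.02652356 204.87363442]] [[638.68840067 319.58894624]
 [151.27319557 319.25472238]]
tube [[446.92707988 210.25795843]
 [380.6831936  208.67964425]
 [139.8045221  202.91080574]
 [ 74.1456237  201.33025429]] [[-122.99400969  308.2009855 ]
 [  57.0065518   309.19376084]
 [ 738.18493228  310.09506581]
 [ 917.58868813  309.57934403]]
```

View pics/w9c.png

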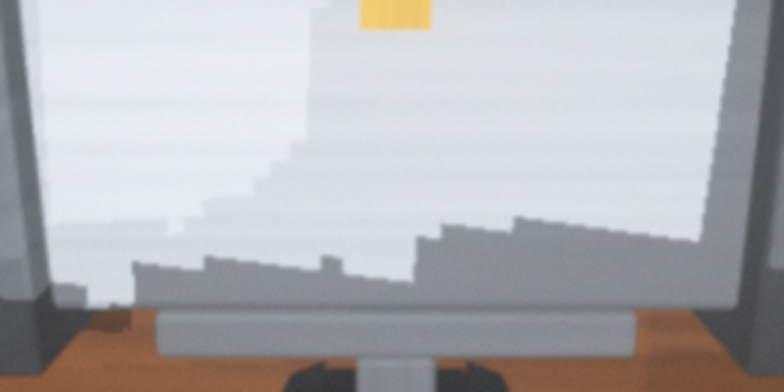

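View pics/s9c.png

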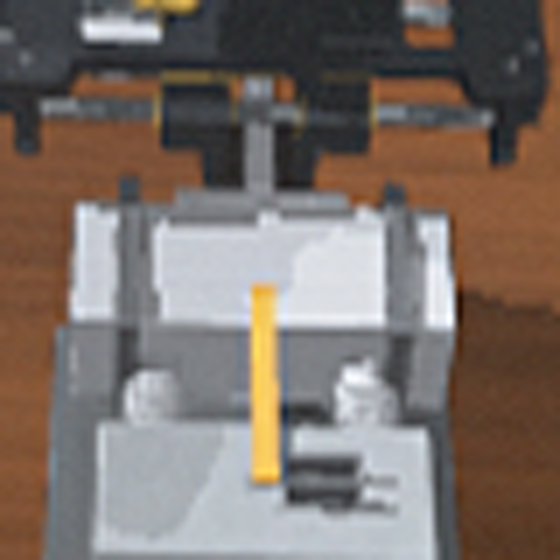

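Run:
```python
from h import *
s=load('scene9')
e=[598.8,69.7,80.8]
for z in (73,75,77):
    L=lugm(e[0]+.3,e[1],np.radians(3.08),z);print(z,((proj(s,L[[7,2,0,1]])-[330,250])*12+5.5).round(0).tolist())
k=9.2;a=np.radians(3.04);c,sn=np.cos(a),np.sin(a)
print(((proj(s,[[625.1+c*k-sn*y,70.8+sn*k+c*y,125] for y in (42,-42)])-[330,250])*12+5.5).round(0).tolist())
crop(s,330,250,40,25,12,'s9d')
f=s['frame'][250:270,330:365].astype(int).sum(2)//3
for x in (338,340,344,356): print(x,s['frame'][250:270,x].mean(1).astype(int).tolist())
```

```text
73 [[66.0, 92.0], [359.0, 99.0], [65.0, 116.0], [360.0, 123.0]]
75 [[66.0, 86.0], [359.0, 93.0], [66.0, 110.0], [360.0, 117.0]]
77 [[66.0, 81.0], [360.0, 87.0], [66.0, 104.0], [361.0, 111.0]]
[[418.0, 119.0], [5.0, 109.0]]
338 [43, 56, 70, 71, 80, 85, 94, 120, 130, 128, 126, 118, 174, 211, 204, 203, 204, 205, 204, 205]
340 [47, 51, 49, 50, 46, 46, 57, 109, 137, 132, 126, 116, 174, 212, 204, 205, 204, 205, 204, 206]
344 [54, 56, 57, 54, 56, 51, 58, 109, 141, 136, 124, 117, 173, 212, 203, 202, 206, 204, 207, 206]
356 [46, 59, 83, 98, 99, 102, 95, 112, 147, 145, 117, 171, 206, 204, 217, 223, 224, 222, 224, 226]
```

View pics/s9d.png

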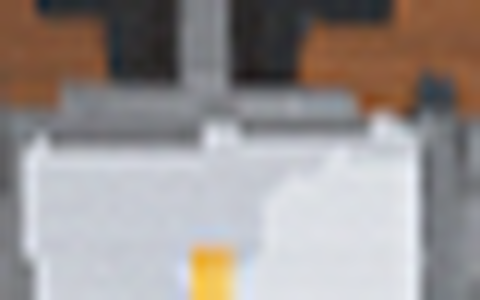

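Emit:
jog_arm --pt "-1 0 -0.0003 0.0005 0" --pt "-1 0 0 0.0005 0" --pt "-1 0 0 0 0" --pt "-1 0 0 0 0" --pt "-1 0 0 0 0" --pt "-1 0 0 0 0" --pt "-1 0 0 0 0" --pt "-1 0 0 0 0" --pt "-1 0 0 0 0" --pt "-1 0 0 0 0" --pt "-1 0 0 0 0" --pt "-1 0 0 0 0"

```text
t: 13.38
eef_pos: [599.5, 69.8, 80.9]
orientation: [-1.237, 1.173, -1.167]
wrist_force: [-10.5, -0.8, 1.5]
opening: 9.9
```

Emit:
jog_arm --pt "-1 0 0 0 0" --pt "-1 0 0 0 0" --pt "-1 0 0 0 0" --pt "-1 0 0 0 0" --pt "-1 0 0 0 0" --pt "-1 0 0 0 0" --pt "-1 0 0 0 0" --pt "-1 0 0 0 0" --pt "-1 0 0 0 0" --pt "-1 0 0 0 0" --pt "-1 0 0 0 0" --pt "-1 0 0 0 0"

```text
t: 14.38
eef_pos: [599.5, 69.7, 80.8]
orientation: [-1.237, 1.173, -1.167]
wrist_force: [-9.6, -0.5, 1.9]
opening: 10.0
```

Emit:
jog_arm --pt "-1 0 0 0 0" --pt "-1 0 0 0 0" --pt "-1 0 0 0 0" --pt "-1 0 0 0 0" --pt "-1 0 0 0 0" --pt "-1 0 0 0 0" --pt "-1 0 0 0 0" --pt "-1 0 0 0 0" --pt "-1 0 0 0 0" --pt "-1 0 0 0 0" --pt "-1 0 0 0 0" --pt "-1 0 0 0 0"

```text
t: 15.38
eef_pos: [599.5, 69.7, 80.8]
orientation: [-1.237, 1.173, -1.167]
wrist_force: [-10.6, -0.9, 1.1]
opening: 9.7
```

Run:
```python
from workcell import robot
from h import *
p=shot(robot,'wrist','wrist10')
s=shot(robot,'scene','scene10')
o=robot.get_obs();M=R.from_rotvec(o['orientation']).as_matrix();print(o['t'],o['eef_pos'],o['wrist_force'],o['torque'],o['opening'],M.round(4).tolist())
a=np.radians(3.04);d=o['eef_pos'][:2]-[625.1,70.8];print('along',d@[np.cos(a),np.sin(a)],'left',d@[-np.sin(a),np.cos(a)])
A=cv2.resize(p['frame'][110:250,180:460,::-1],None,fx=2.8,fy=2.8);B=cv2.resize(s['frame'][245:310,310:390,::-1],None,fx=6,fy=6,interpolation=2)
cv2.imwrite('pics/w10c.png',A);cv2.imwrite('pics/s10c.png',B)
```

```text
15.4833 [599.45125516  69.78118311  80.79899631] [-9.76055018 -1.65709803  2.20168512] [-0.18361628  1.15076555 -0.06875361] 9.76327421829588 [[0.0538, -0.0044, 0.9985], [-0.9985, -0.0002, 0.0538], [-0.0001, -1.0, -0.0044]]
along -25.666681779902888 left 0.34284975523445316
```

View pics/w10c.png

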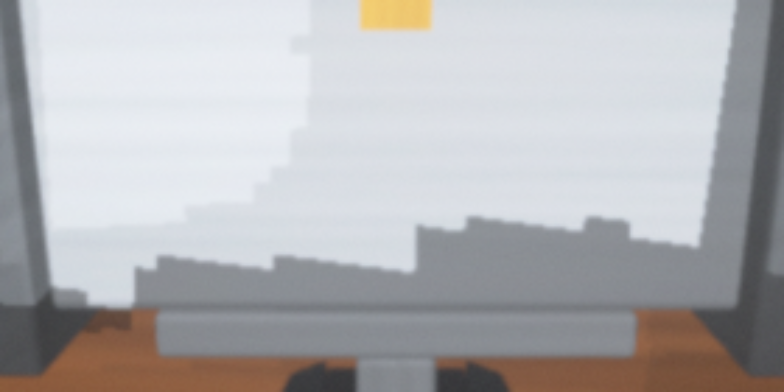

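View pics/s10c.png

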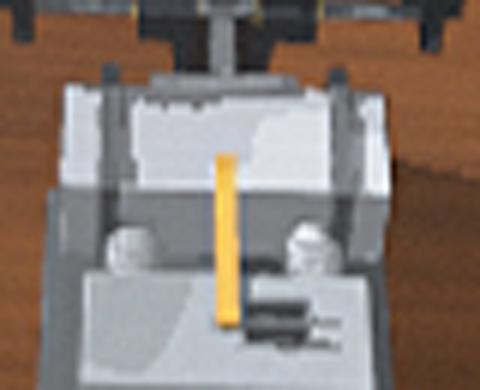

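Run:
```python
from h import *
r=[]
for n in ('scene0','scene6','scene8','scene9','scene10'):
    p=load(n);f=p['frame'].astype(int);m=(f[...,0]-f[...,2]>70)[230:310,340:354]&(f[230:310,340:354,0]>130)
    # subpixel tip: sum of yellow score down columns
    sc=np.clip((f[270:310,344:351,0]-f[270:310,344:351,2])/140.,0,1).max(1);
    tip=270+sc.sum()-.5
    r.append(onz(p,(347.5,tip),127)[0]);print(n,tip,r[-1]-r[0])
print(len(sc),sc.round(2))
```

```text
scene0 294.59285714285716 0.0
scene6 294.59285714285716 0.0
scene8 296.7214285714286 5.497925804213537
scene9 297.95714285714286 8.667431897733195
scene10 298.26428571428573 9.45271233911626
40 [0.31 1.   1.   1.   1.   1.   1.   1.   1.   1.   1.   1.   1.   1.
 1.   1.   1.   1.   1.   1.   1.   1.   1.   1.   1.   1.   1.   1.
 1.   0.46 0.   0.   0.   0.   0.   0.   0.   0.   0.   0.  ]
```

Run:
```python
from workcell import robot
print(robot.job_done());o=robot.get_obs();print(o['t'],o['wrist_force'],o['eef_pos'])
```

```text
the job is handed in; nothing more can be done
None
the job is handed in; nothing more can be done
```

I picked up the steel lug by its web, carried it to the grey jig and pressed its plate against the frame tube. I held the push for about 3 s and handed the job in at about 15.5 s, still gripping and pressing.

Last checks before hand-in:
- **Push:** the wrist read 9.6 to 10.6 N over the hold. The pointer had moved back about 9.5 mm in the scene camera, and the arm position gave 9 to 10 mm. Both are well short of the 22 mm stop.
- **Gauge tabs:** I judged the pointer to be between them from the measured travel (5 to 15 mm). The tabs were too small in the picture to confirm it directly.
- **Heading and centring:** the heading is within about 0.1° of the tube and the arm is pitched about 0.25°. The plate is about 0.3 mm off centre by the arm's reading and up to about 1 mm in the wrist picture.
- **Height:** the underside is at about 75 mm from the arm reading, and the scene camera agrees. An earlier wrist-camera fit put it about 1.5 mm lower, which is within the camera calibration.
- **Vertical force:** pressing added an upward force of about 5 N on the lug, likely friction at the face. It did not move the lug visibly.

I moved nothing else on purpose. I did not look over the rest of the bench again after pressing.

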